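Set out the make-ready row for the next print

TASK

Set out the make-ready row behind the steel rule: one straight line, evenly spaced centre to centre from the open white mixing cup to the brown tape roll at the ends of the rule, with the red-lidded ink jar next to the cup, the grey-lidded jar in the middle with the dark-lidded jar stacked squarely on top of it, and the loose black star knob, lying flat, next to the tape roll. Keep the jars upright at all times, and leave the cup, the tape roll, the wooden wedge and the bolt where they are.

Things in the scene. Friction and masses are not known exactly. Their poses are not given: they have to be found in the camera images.
- rule: steel rule, 28 x 300 x 10 mm, lying flat, fixed to the table crosswise in front of the row. Origin: centre of its underside. Its y axis runs along its length (to the robot's left, turned by up to about 9 degrees), its x axis points away from the robot. The cup and the tape roll stand 70 mm behind its centre line, 200 mm to either side of its middle; the row is the straight line between them
- cup: open white (pale grey) plastic mixing cup standing upright at one end of the row (either end; other cups in the far corners of the table do not matter), 68 mm across the rim, 100 mm high, light. Origin: centre of its underside. Not to be moved
- tape: brown roll of tape lying flat at the other end of the row, 84 mm diameter, 30 mm high. Origin: centre of its underside. Not to be moved
- jar_red: ink jar with a red screw lid, standing upright, 62 mm high; body 62 mm, lid 67 mm in diameter (the lid takes the top 12 mm). Origin: centre of its underside, z up
- jar_grey: ink jar with a light grey screw lid, standing upright, 74 mm high; body 62 mm, lid 67 mm in diameter (the lid takes the top 15 mm; flat top). Origin: centre of its underside, z up
- jar_dark: ink jar with a dark, nearly black screw lid, standing upright, 68 mm high; body 62 mm, lid 67 mm in diameter (the lid takes the top 14 mm). Origin: centre of its underside, z up
- knob: loose black plastic star knob with seven lobes, lying flat near the front of the table (not one of the two knobs on the printing jig), 47 mm across, 27 mm high. Origin: centre of its underside, z up
- wedge: small wooden wedge lying on the table, 30 x 90 x 22 mm, among the things to be moved. Origin: centre of its underside. Not to be moved
- bolt: steel bolt lying on the table, 17 x 47 x 20 mm, among the things to be moved. Origin: centre of its underside. Not to be moved
Not all that is in view belongs to the job. There is more than one size of the knob; the job needs the smallest.

How it is judged:
By the outcome, as a careful person would: the job done as asked, in the order asked, and still so for the second after the job is handed in, with the robot touching nothing.
It also fails if it takes over 93 s, if anything falls off the work surface, if the arm or the gripper's body presses on something with over 40 N, if the wrist force passes 120 N, or if a joint passes its speed limit or range.

ROBOT

A 6-joint arm with a two-finger parallel gripper is mounted at the origin on a cart in front of the work surface, level with it; the furniture and walls round the work are solid. World frame = base frame: x ahead of the robot, y to its left, z up, the work surface at z = 0. Lengths are in m, angles in rad, forces in N, time in s.
With the tool pointing down it reaches from about 0.375 to 0.9 m from the base axis. Payload 3.1 kg.
Tool frame: the origin (TCP) lies between the finger pads; the fingertips stand 22 mm ahead of it and the grasp point (between the pads) lies 3 mm ahead of it; z points along the fingers, y is the direction in which the jaws open and shut (so a half turn about z gives the same grasp; the last joint's range is limited). The gripper opens to 85 mm and grips with 20 to 120 N. Pads are 22 mm wide; open, the fingers measure 114 mm over their backs; the gripper's body (76 mm by 85 mm) begins 54 mm behind the grasp point. The pads swing forward as they close: fully open they stand 13 mm farther back than shut.
Start: joints at [-1.331, 0.527, 1.433, -0, 1.181, -0.178], TCP at [0.254, -0.571, 0.253] pointing down, gripper open.
Joint ranges: [-3.08, 3.08], [-0.75, 2.2], [0.22, 2.44], [-1.43, 4.57], [0, 2.65], [-2.85, 2.85]. Speed limits (rad/s): [2.79, 2.79, 3.14, 3.14, 3.14, 3.14].

INTERFACE

Orientations are given as a unit quaternion [x, y, z, w].
In Python, from station import status, snapshot, manip gives the robot as it stands.
- The arm moves only by the tool move_arm, never from a script. Its argument "plan" is a list that holds one entry, the list of rows, each a list of 7 numbers: the turn, a rotation vector about the tool's x, y, z scaled (see below), then the shift along the tool's x, y, z scaled (see below), then the closure, from 0 (fully open) to 1 (shut). A call has exactly 8 rows; each row is the pose to reach, as a shift and turn from the pose commanded when the call began, along the tool's axes at that moment; what a row does not reach only later rows make up. The controller multiplies each number of a shift by 100 mm and each number of a turn by pi/4 rad. A row lasts 1/8 s, in which the tool goes at most 62.5 mm and 10.7 degrees, less where a joint would pass 70% of its speed; a pose out of reach is approached as far as the arm can. A call with a number of a shift or a turn outside -1 to 1 is refused whole. A call with a gripper value outside its range is refused whole. The fingers move at their own pace and stop on an object; "force" is the grip in N (left out, the last holds). Time passes only in rows, so rows that repeat a pose let the fingers close, or fill a call up. It gives the time, the measured TCP pose, the force and the opening at its end, in the units of the state.
- status.sense(): the state, without advancing time (a new reading comes with each control period).
- snapshot(name): name is "side" or "top"; returns a dict with "img" (480x640x3 uint8, red, green, blue), "depth" (480x640 float32, m along the optical axis (not along the pixel's ray), 0 where there is no reading), "mtx" (3x3 intrinsics, pixels), "T" (4x4, takes a point from camera to world coordinates). Camera axes: x right, y up, looking along -z (the intrinsics and any distortion apply to the point x, -y, -z); pixel columns grow to the right and rows downward; lengths in m; the calibration is good to about 2 mm. A picture is of the moment at which its call begins.
- manip.sign_off(): hands the job in, once; it reports no verdict.
The state is a dict: "t": time; "q": joint angles; "qd": joint speeds; "tau": joint torques, N m; "tcp_pos": TCP position; "tool_rot": TCP orientation; "force": force on the tool from outside, world axes, zero at the start; "ft_torque": the same for the moment, N m; "finger_gap": opening from 0.0 (shut) to 1.0 (fully open).
Only numpy, scipy, OpenCV 4.12 (cv2) and the standard library are available. Lean on these libraries where they do the work, as an engineer would, in place of code of your own. Each camera call takes 0.05 s, during which the arm holds its last target. There are 200 camera calls.

## Working session

There is one attempt and no reset: what is moved stays moved. The work goes in short steps, Python scripts to look and compute and a tool call to move; the robot and the scene stay as the last step left them, time stands still between calls to the robot, and variables do not carry over. Pictures are saved under pics/ and viewed, on a budget of 14 in all, crops included, one or two more only if the job needs it, and the job is handed in when it is done.

Besides the shell and the picture viewer there is one more tool, called in YAML: its name, and indented under it one key for each argument. move_arm: Moves the arm, as the interface text tells. Its arguments: {"type":"object","properties":{"plan":{"type":"array"},"force":{"type":"number"}},"required":["plan"]}

```bash
ls; mkdir -p pics; python3 - <<'E'
from station import status,snapshot
import cv2,numpy as np
print(status.sense())
for n in("side","top"):
    s=snapshot(n);cv2.imwrite(f"pics/{n}0.png",s["img"][:,:,::-1]);np.savez(f"{n}0.npz",**s);print(n,s["mtx"],s["T"],[k for k in s])
E
```

```text
pics
{'t': 0.0, 'q': array([-1.33051667e+00,  5.28473082e-01,  1.43392587e+00, -1.95534127e-05,
        1.18141704e+00, -1.78512958e-01]), 'qd': array([ 0.00037497, -0.00244516,  0.00097166, -0.00137307,  0.00031049,
       -0.00272543]), 'tau': array([-1.01064405e-03, -4.42349946e+01, -1.78025812e+01, -3.33347989e-04,
        8.56132829e-03,  1.08193486e-06]), 'tcp_pos': array([ 0.25400985, -0.57030321,  0.25232184]), 'tool_rot': array([ 9.78155204e-01,  2.07872944e-01, -4.33629814e-05, -1.11085807e-03]), 'force': array([0.18252209, 0.54553473, 0.48749899]), 'ft_torque': array([-0.04266446, -0.03561431, -0.00506282]), 'finger_gap': 0.9972891867389804}
side [[585.07649797   0.         315.88262   ]
 [  0.         585.07649797 248.90743812]
 [  0.           0.           1.        ]] [[ 0.37590715  0.60659227 -0.70052811 -0.58261192]
 [-0.92655416  0.25732313 -0.27437602 -0.42808909]
 [ 0.01382771  0.75221714  0.6587702   1.06409719]
 [ 0.          0.          0.          1.        ]] ['img', 'depth', 'mtx', 'T']
top [[619.56634116   0.         318.68613816]
 [  0.         619.56634116 239.44668814]
 [  0.           0.           1.        ]] [[ 0.1992881   0.89125734 -0.40736299 -0.11904737]
 [-0.97991061  0.17797632 -0.08999794 -0.1542043 ]
 [-0.00771036  0.41711483  0.90882109  1.44175576]
 [ 0.          0.          0.          1.        ]] ['img', 'depth', 'mtx', 'T']
```

View pics/top0.png

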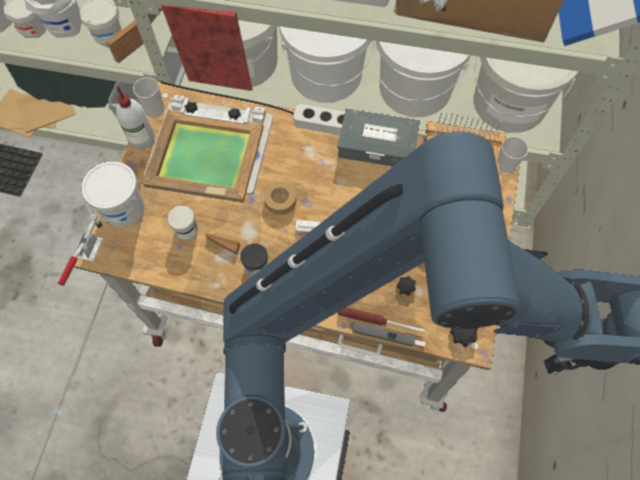

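View pics/side0.png

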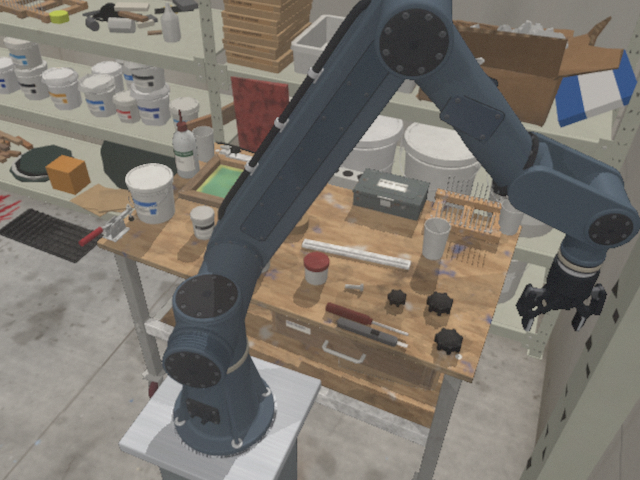

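The top view shows the tape at (280,198), dark jar (253,257), grey jar (182,222) and wedge (222,243). The side view shows the rule at (355,254), cup (435,238), red jar (316,267), bolt (353,287), and knobs at (397,298), (439,303) and (448,341). The cup is at the right end and the tape at the left.

```bash
cat > h.py <<'E'
import numpy as np,cv2
from station import status,snapshot
def cloud(s):
    v,u=np.mgrid[:480,:640]; d=s["depth"]; K=s["mtx"]
    p=np.stack([(u-K[0,2])/K[0,0]*d,-(v-K[1,2])/K[1,1]*d,-d],-1)
    w=p@s["T"][:3,:3].T+s["T"][:3,3]; w[d==0]=np.nan; return w
def ray(s,u,v,z):
    K=s["mtx"]; r=s["T"][:3,:3]@np.array([(u-K[0,2])/K[0,0],-(v-K[1,2])/K[1,1],-1.]); o=s["T"][:3,3]
    return (o+r*(z-o[2])/r[2])[:2]
def blobs(s,z0,z1,box=(0.2,1.0,-.65,.65),mn=15,ok=None):
    "components of pixels with heights in z0..z1; min-circle of world xy"
    w=cloud(s); m=(w[...,2]>z0)&(w[...,2]<z1)&(w[...,0]>box[0])&(w[...,0]<box[1])&(w[...,1]>box[2])&(w[...,1]<box[3])
    if ok is not None: m&=ok
    n,l,st,c=cv2.connectedComponentsWithStats(m.astype(np.uint8)); out=[]
    for i in range(1,n):
        if st[i,4]<mn: continue
        q=w[l==i]; (cx,cy),r=cv2.minEnclosingCircle(q[:,:2].astype(np.float32))
        out.append((c[i].round(),st[i,4],np.round([cx,cy,2*r],4),np.round(np.median(q[:,2]),4),s["img"][l==i].mean(0).round()))
    return out
E
python3 - <<'E'
from h import *
S={n:dict(np.load(n+"0.npz")) for n in("side","top")}
for n,s in S.items():
    print(n); w=cloud(s)
    for a,b in((.006,.016),(.017,.034),(.055,.08),(.092,.104)):
        print(a,b)
        for o in blobs(s,a,b,(0.3,.8,-.5,.5)): print(*o)
s=S["side"]
for u,v in((303,246),(408,264),(397,298),(439,303),(448,341),(353,287)): print(u,v,cloud(s)[v,u],ray(s,u,v,.01))
E
```

```text
side
0.006 0.016
[368. 205.] 71 [ 0.781  -0.0553  0.0911] 0.0113 [79. 79. 76.]
[163. 217.] 72 [0.5034 0.4826 0.0927] 0.011 [132. 128. 123.]
[396. 212.] 71 [ 0.7793 -0.1444  0.0799] 0.0106 [77. 78. 75.]
[413. 216.] 29 [ 0.786  -0.1994  0.0277] 0.0112 [75. 76. 73.]
[298. 231.] 41 [0.5957 0.0874 0.0474] 0.0108 [104.  88.  69.]
[473. 235.] 124 [ 0.7642 -0.3774  0.1361] 0.0111 [127. 103.  79.]
[202. 236.] 42 [0.4708 0.3276 0.0469] 0.0117 [144. 139. 131.]
[356. 253.] 832 [ 0.5678 -0.091   0.3017] 0.0102 [193. 188. 181.]
[431. 256.] 56 [ 0.6471 -0.2854  0.0549] 0.0111 [137. 133. 127.]
[265. 267.] 21 [0.4199 0.1078 0.0352] 0.0104 [111. 108. 104.]
[315. 280.] 55 [ 0.4358 -0.0295  0.0548] 0.0114 [131. 127. 121.]
[354. 286.] 58 [ 0.4392 -0.1326  0.0457] 0.0114 [145. 138. 129.]
[395. 302.] 42 [ 0.4367 -0.2443  0.0448] 0.0122 [52. 47. 41.]
[366. 328.] 617 [ 0.3265 -0.201   0.2165] 0.0132 [102.  93.  89.]
[438. 311.] 44 [ 0.4423 -0.3517  0.0512] 0.0127 [48. 43. 40.]
[404. 333.] 22 [ 0.3389 -0.2928  0.0224] 0.0142 [171. 160. 150.]
[444. 350.] 41 [ 0.3293 -0.3919  0.0385] 0.0117 [49. 45. 41.]
0.017 
[... 3667 characters left out ...]
17. 123. 126.]
[181. 218.] 550 [0.4865 0.3305 0.0737] 0.0734 [198. 194. 180.]
[253. 256.] 590 [0.4244 0.1279 0.0697] 0.0682 [74. 72. 71.]
0.092 0.104
[143. 121.] 21 [0.7289 0.4982 0.0311] 0.1003 [116. 120. 112.]
[127. 205.] 39 [0.4823 0.4618 0.0453] 0.0972 [129. 128. 121.]
303 246 [0.54304383 0.05123491 0.00308742] [0.53571007 0.04811206]
408 264 [ 0.57846207 -0.23793806  0.00923973] [ 0.57762525 -0.23807511]
397 298 [ 0.42975512 -0.24873561  0.0254416 ] [ 0.44480589 -0.24606918]
439 303 [ 0.44159195 -0.34936988  0.03726399] [ 0.46878612 -0.34727977]
448 341 [ 0.33328152 -0.39537193  0.03653976] [ 0.35693722 -0.39452691]
353 287 [ 0.43871629 -0.13156717  0.00998363] [ 0.43870043 -0.13157177]
```

move_arm:
  plan:
    - [[0,0,-0.13,0.12,-0.12,0,0],[0,0,-0.26,0.25,-0.25,0.05,0],[0,0,-0.4,0.37,-0.38,0.1,0],[0,0,-0.53,0.5,-0.5,0.15,0],[0,0,-0.66,0.62,-0.63,0.2,0],[0,0,-0.8,0.75,-0.75,0.25,0],[0,0,-0.9,0.86,-0.88,0.3,0],[0,0,-1.0,0.94,-1.0,0.3,0]]
  force: 40

```text
t: 1.1
tcp_pos: [0.2994, -0.4401, 0.2225]
tool_rot: [0.823, 0.568, 0.0, -0.001]
force: [0.1, -0.6, 0.4]
finger_gap: 1.002
```

move_arm:
  plan:
    - [[0,0,-0.1,0.13,0,0,0],[0,0,-0.2,0.26,0,0,0],[0,0,-0.3,0.4,0,0,0],[0,0,-0.4,0.52,0,0,0],[0,0,-0.5,0.65,0,0,0],[0,0,-0.59,0.78,0,0,0],[0,0,-0.593,0.9,0,0,0],[0,0,-0.593,1.0,0,0,0]]

```text
t: 2.1
tcp_pos: [0.3354, -0.3473, 0.2232]
tool_rot: [0.672, 0.741, 0.0, -0.0]
force: [-0.1, -0.4, 0.1]
finger_gap: 0.997
```

move_arm:
  plan:
    - [[0,0,0,0.13,0.07,0.04,0],[0,0,0,0.26,0.14,0.08,0],[0,0,0,0.39,0.2,0.12,0],[0,0,0,0.52,0.27,0.16,0],[0,0,0,0.65,0.33,0.2,0],[0,0,0,0.77,0.4,0.24,0],[0,0,0,0.9,0.45,0.28,0],[0,0,0,1.0,0.5,0.3,0]]

```text
t: 3.1
tcp_pos: [0.3752, -0.2425, 0.193]
tool_rot: [0.671, 0.741, 0.0, -0.0]
force: [-1.0, -1.3, -0.1]
finger_gap: 1.0
```

move_arm:
  plan:
    - [[0,0,0,0.13,0.07,0.04,0],[0,0,0,0.26,0.14,0.08,0],[0,0,0,0.39,0.2,0.12,0],[0,0,0,0.52,0.27,0.16,0],[0,0,0,0.65,0.33,0.2,0],[0,0,0,0.77,0.4,0.24,0],[0,0,0,0.9,0.45,0.28,0],[0,0,0,1.0,0.5,0.3,0]]

```text
t: 4.1
tcp_pos: [0.415, -0.1381, 0.163]
tool_rot: [0.671, 0.741, -0.0, -0.0]
force: [0.4, -0.1, -0.0]
finger_gap: 1.002
```

```bash
python3 - <<'E'
from h import *
for n in("side","top"):
    s=snapshot(n);cv2.imwrite(f"pics/{n}1.png",s["img"][:,:,::-1]);np.savez(f"{n}1.npz",**s)
    print(n)
    for a,b in((.006,.016),(.018,.032),(.057,.08),(.092,.104)):
        print(a,b)
        for o in blobs(s,a,b,(0.38,.72,-.45,.42),40): print(*o)
E
```

```text
side
0.006 0.016
[274. 207.] 107 [0.6658 0.1982 0.1077] 0.0135 [156. 151. 142.]
[294. 230.] 74 [0.6063 0.106  0.076 ] 0.0105 [106.  89.  70.]
[232. 246.] 68 [0.4593 0.2304 0.0939] 0.0115 [102.  83.  66.]
[323. 246.] 311 [ 5.643e-01 -3.000e-04  1.277e-01] 0.0103 [189. 184. 177.]
[383. 258.] 400 [ 0.5713 -0.1694  0.1477] 0.0103 [190. 185. 178.]
[430. 256.] 51 [ 0.6475 -0.2849  0.053 ] 0.0102 [135. 131. 125.]
[259. 268.] 62 [0.4211 0.1284 0.0586] 0.0108 [131. 127. 122.]
[315. 280.] 53 [ 0.4335 -0.029   0.0575] 0.0117 [131. 127. 120.]
[397. 303.] 40 [ 0.4316 -0.2487  0.0378] 0.0115 [53. 47. 42.]
[438. 311.] 48 [ 0.4441 -0.3513  0.0521] 0.012 [49. 44. 40.]
0.018 0.032
[241. 192.] 754 [0.673  0.3185 0.1681] 0.0246 [119. 155. 119.]
[252. 208.] 172 [0.6486 0.2718 0.2028] 0.028 [118. 103.  87.]
[293. 219.] 350 [0.6203 0.1124 0.0943] 0.0281 [140. 117.  90.]
[234. 242.] 155 [0.4647 0.2279 0.0952] 0.0227 [131. 103.  79.]
[431. 251.] 80 [ 0.6503 -0.2844  0.0582] 0.0257 [135. 131. 125.]
[258. 265.] 87 [0.4205 0.1277 0.0589] 0.0242 [124. 122. 122.]
[316. 276.] 83 [ 0.4382 -0.03    0.0587] 0.0248 [1
[... 729 characters left out ...]
0.111  0.0861] 0.0284 [164. 134.  91.]
[437. 202.] 55 [ 0.6719 -0.2915  0.0444] 0.0265 [133. 132. 125.]
[432. 219.] 49 [ 0.6414 -0.287   0.0514] 0.0224 [140. 139. 131.]
[256. 271.] 40 [0.4107 0.1251 0.0555] 0.0247 [129. 129. 126.]
[448. 286.] 163 [ 0.4592 -0.3503  0.0658] 0.029 [73. 67. 60.]
[406. 284.] 236 [ 0.4413 -0.2467  0.0488] 0.0248 [73. 69. 63.]
0.057 0.08
[439. 195.] 125 [ 0.66   -0.2881  0.0611] 0.0673 [147. 146. 138.]
[433. 211.] 100 [ 0.6479 -0.2857  0.0633] 0.0698 [139. 137. 127.]
[255. 257.] 528 [0.4241 0.1284 0.0694] 0.0682 [79. 77. 77.]
[318. 261.] 552 [ 0.4428 -0.0288  0.0697] 0.0628 [159.  77.  71.]
0.092 0.104
[441. 189.] 80 [ 0.6621 -0.2874  0.0654] 0.097 [169. 164. 152.]
```

View pics/top1.png

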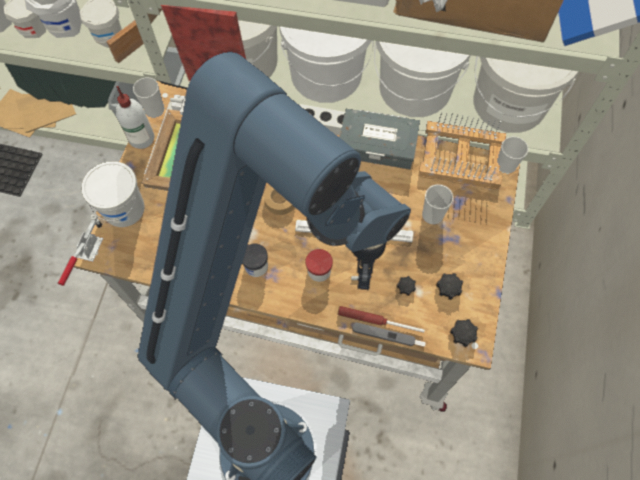

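The top view shows the red jar at (318,261) left clear and just left of the gripper (365,270). The dark jar is at (255,257), the small knob at (406,285) and the cup at (438,200).

move_arm:
  plan:
    - [[0,0,0,0.13,0.06,0,0],[0,0,0,0.28,0.12,0,0],[0,0,0,0.43,0.18,0,0],[0,0,0,0.57,0.24,0,0],[0,0,0,0.72,0.3,0,0],[0,0,0,0.86,0.36,0.05,0],[0,0,0,1.0,0.39,0.1,0],[0,0,0,1.0,0.39,0.15,0]]

```text
t: 5.2
tcp_pos: [0.4435, -0.0346, 0.1478]
tool_rot: [0.67, 0.742, -0.0, -0.0]
force: [0.4, 0.5, -0.0]
finger_gap: 1.003
```

move_arm:
  plan:
    - [[0,0,0,0.06,0,0,0],[0,0,0,0.06,0,0.2,0],[0,0,0,0.06,0,0.45,0],[0,0,0,0.06,0,0.7,0],[0,0,0,0.06,0,0.89,0],[0,0,0,0.06,0,0.89,0],[0,0,0,0.06,0,0.89,0.5],[0,0,0,0.06,0,0.89,1]]

```text
t: 6.2
tcp_pos: [0.4441, -0.0301, 0.0605]
tool_rot: [0.671, 0.741, 0.001, 0.001]
force: [1.0, -1.1, 2.0]
finger_gap: 0.761
```

move_arm:
  plan:
    - [[0,0,0,0,0,0,1],[0,0,0,0,0,0,1],[0,0,0,0,0,0,1],[0,0,0,0,0,-0.1,1],[0,0,0,0,0,-0.2,1],[0,0,0,0,0,-0.35,1],[0,0,0,0,0,-0.5,1],[0,0,0,0,0,-0.6,1]]

```text
t: 7.2
tcp_pos: [0.4433, -0.0297, 0.1204]
tool_rot: [0.671, 0.741, 0.0, 0.0]
force: [-0.3, 0.6, -2.2]
finger_gap: 0.759
```

move_arm:
  plan:
    - [[0,0,0,-0.1,0.1,0,1],[0,0,0,-0.2,0.2,0,1],[0,0,0,-0.32,0.34,0,1],[0,0,0,-0.44,0.47,0,1],[0,0,0,-0.56,0.6,0,1],[0,0,0,-0.68,0.73,0,1],[0,0,0,-0.79,0.84,0,1],[0,0,0,-0.88,0.94,0,1]]

```text
t: 8.2
tcp_pos: [0.5462, -0.1089, 0.1188]
tool_rot: [0.671, 0.741, -0.0, -0.0]
force: [-0.6, -0.4, -2.1]
finger_gap: 0.764
```

move_arm:
  plan:
    - [[0,0,0,-0.12,0.13,0,1],[0,0,0,-0.25,0.27,0,1],[0,0,0,-0.38,0.41,0,1],[0,0,0,-0.51,0.55,0,1],[0,0,0,-0.63,0.68,0,1],[0,0,0,-0.74,0.8,0,1],[0,0,0,-0.83,0.89,0,1],[0,0,0,-0.88,0.94,0,1]]

```text
t: 9.2
tcp_pos: [0.6481, -0.1868, 0.119]
tool_rot: [0.671, 0.741, -0.0, -0.0]
force: [0.0, 0.4, -0.9]
finger_gap: 0.758
```

```bash
python3 - <<'E'
from h import *
print(status.sense()["tcp_pos"])
for n in("side","top"):
    s=snapshot(n);cv2.imwrite(f"pics/{n}2.png",s["img"][:,:,::-1]);np.savez(f"{n}2.npz",**s)
    print(n)
    for a,b in((.006,.016),(.018,.032),(.057,.08),(.092,.13)):
        print(a,b)
        for o in blobs(s,a,b,(0.38,.72,-.45,.42),40): print(*o)
E
```

```text
[ 0.6481211  -0.18676288  0.11900347]
side
0.006 0.016
[273. 209.] 79 [0.6669 0.1972 0.1048] 0.0118 [148. 144. 135.]
[293. 218.] 40 [0.636  0.1223 0.0411] 0.0102 [114.  98.  77.]
[293. 230.] 78 [0.6071 0.108  0.0775] 0.0113 [107.  90.  70.]
[232. 245.] 64 [0.4596 0.2296 0.0967] 0.0113 [101.  81.  64.]
[356. 253.] 828 [ 0.5733 -0.09    0.3022] 0.0103 [178. 173. 166.]
[431. 255.] 54 [ 0.6463 -0.2851  0.0526] 0.0116 [125. 121. 116.]
[258. 268.] 56 [0.4202 0.1284 0.0584] 0.0114 [129. 126. 122.]
[353. 286.] 57 [ 0.4418 -0.1318  0.0452] 0.0101 [148. 141. 132.]
[395. 302.] 46 [ 0.435  -0.2446  0.0453] 0.0109 [54. 47. 42.]
0.018 0.032
[245. 193.] 590 [0.676  0.3004 0.1365] 0.0246 [116. 151. 115.]
[254. 209.] 153 [0.6406 0.2661 0.182 ] 0.0267 [120. 106.  91.]
[293. 219.] 339 [0.6194 0.1145 0.0944] 0.0286 [137. 114.  88.]
[210. 231.] 43 [0.4809 0.3096 0.0386] 0.0246 [115. 113. 107.]
[234. 242.] 155 [0.4629 0.2285 0.0925] 0.0225 [138. 108.  82.]
[432. 252.] 73 [ 0.6503 -0.2847  0.0579] 0.0251 [125. 121. 116.]
[259. 265.] 81 [0.4207 0.1278 0.0589] 0.0255 [124. 121. 119.]
[396. 296.] 190 [ 0.4412
[... 952 characters left out ...]
1165 0.048 ] 0.0238 [128. 127. 122.]
[449. 286.] 187 [ 0.4584 -0.3486  0.0658] 0.0294 [69. 64. 58.]
[406. 284.] 228 [ 0.4413 -0.2475  0.0469] 0.0248 [73. 69. 64.]
0.057 0.08
[439. 195.] 135 [ 0.6602 -0.2881  0.0611] 0.0687 [128. 127. 120.]
[394. 206.] 73 [ 0.6354 -0.1868  0.0555] 0.0714 [138. 133. 120.]
[434. 211.] 95 [ 0.6487 -0.2858  0.0633] 0.0678 [125. 122. 114.]
[177. 217.] 357 [0.4854 0.332  0.0701] 0.0739 [193. 189. 175.]
[257. 258.] 402 [0.4236 0.1277 0.0677] 0.0684 [77. 76. 75.]
0.092 0.13
[390. 190.] 213 [ 0.6414 -0.1758  0.0698] 0.1201 [139.  77.  71.]
[410. 191.] 41 [ 0.644  -0.212   0.0435] 0.1193 [135.  77.  68.]
[438. 196.] 143 [ 0.6533 -0.2865  0.0733] 0.0985 [147. 143. 133.]
```

View pics/side2.png

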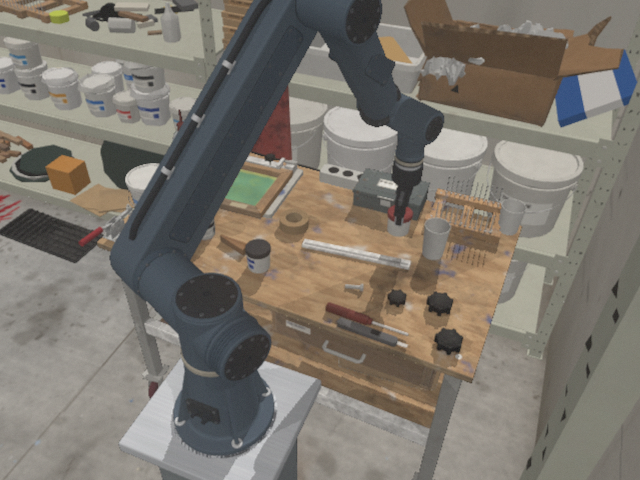

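The side view shows the red jar held upright over its slot at (398,222), with the cup at (435,238), rule (355,254) and tape (293,221). I'll refine the row from the rule and tape outlines.

```bash
python3 - <<'E'
from h import *
def outline(s,z0,z1,c,rad,z,colmin=0):
    w=cloud(s); m=(w[...,2]>z0)&(w[...,2]<z1)&(np.hypot(w[...,0]-c[0],w[...,1]-c[1])<rad)&(s["img"].max(-1)>=colmin)
    n,l,st,_=cv2.connectedComponentsWithStats(m.astype(np.uint8)); i=1+st[1:,4].argmax()
    v,u=np.where(l==i); return np.array([ray(s,a,b,z) for a,b in zip(u,v)],np.float32)
for n in("side","top"):
    s=dict(np.load(n+"2.npz"))
    p=outline(s,.006,.015,(.568,-.091),.17,.01,150); r=cv2.minAreaRect(p); print(n,"rule",r,len(p))
    p=outline(s,.024,.036,(.618,.111),.05,.03); print("tape",cv2.minEnclosingCircle(p),len(p))
    p=outline(s,.094,.106,(.657,-.285),.045,.10); print("cup rim",cv2.minEnclosingCircle(p),cv2.fitEllipse(cv2.convexHull(p)),len(p))
    b=np.array(r[0]); a=np.deg2rad(5.7); print("M from rule",b+.07*np.array([np.cos(a),np.sin(a)]))
    d=cv2.boxPoints(r); e=sorted(d,key=lambda q:q[1]); y=(e[2]+e[3]-e[0]-e[1]); print("yaw",np.degrees(np.arctan2(-y[0],y[1])))
E
```

```text
side rule ((0.563292384147644, -0.07149913907051086), (0.037773601710796356, 0.2620425522327423), 4.351386547088623) 636
tape ((0.6148560047149658, 0.1171046793460846), 0.04777625948190689) 354
cup rim ((0.6514056921005249, -0.283194363117218), 0.03991982713341713) ((0.6522005796432495, -0.2846499979496002), (0.06736640632152557, 0.07851416617631912), 92.7764892578125) 126
M from rule [ 0.63294627 -0.06454676]
yaw 4.351386
top rule ((0.5660021901130676, -0.09529484808444977), (0.03605815768241882, 0.30222365260124207), 4.902094841003418) 948
tape ((0.6155033707618713, 0.10634788870811462), 0.043356023728847504) 289
cup rim ((0.660081148147583, -0.2958764433860779), 0.03128288313746452) ((0.656166672706604, -0.29278564453125), (0.05511879175901413, 0.06355996429920197), 103.52057647705078) 51
M from rule [ 0.63565608 -0.08834247]
yaw 4.9020863
```

```bash
python3 - <<'E'
from h import *
for n,k in(("top","2"),("side","2"),("side","0")):
    s=dict(np.load(n+k+".npz")); im=s["img"].astype(int); w=cloud(s)
    near=np.hypot(w[...,0]-.567,w[...,1]+.091)<.18
    m=(im.min(-1)>140)&(np.ptp(im,axis=-1)<40)&near&(w[...,2]<.03)&(w[...,2]>-.01)
    m=cv2.morphologyEx(m.astype(np.uint8),cv2.MORPH_OPEN,np.ones((2,2)))
    nn,l,st,_=cv2.connectedComponentsWithStats(m); i=1+st[1:,4].argmax(); v,u=np.where(l==i)
    p=np.array([ray(s,a,b,.008) for a,b in zip(u,v)],np.float32)
    (c,sz,_),(vx,vy,x0,y0)=cv2.minAreaRect(p),cv2.fitLine(p,cv2.DIST_L2,0,.001,.001).ravel()
    yaw=np.arctan2(-vx*np.sign(vy),abs(vy)); print(n,k,"rule",c,sz,"mean",(x0,y0),"yaw",np.degrees(yaw),"M",np.array(c)+.07*np.array([np.cos(yaw),np.sin(yaw)]))
    # tape/brown: hue mask
    m=(np.hypot(w[...,0]-.618,w[...,1]-.111)<.05)&(w[...,2]>.022)&(w[...,2]<.038)
    p=w[m]; print(" tape med-x/y extents",np.percentile(p[:,0],[1,99]).round(4),np.percentile(p[:,1],[1,99]).round(4))
    m=(np.hypot(w[...,0]-.657,w[...,1]+.285)<.05)&(w[...,2]>.09)&(w[...,2]<.106)
    p=w[m]; print(" cup extents",np.percentile(p[:,0],[1,99]).round(4),np.percentile(p[:,1],[1,99]).round(4),len(p))
E
```

```text
top 2 rule (0.573180615901947, -0.0969991385936737) (0.04964035004377365, 0.2992802858352661) mean (np.float32(0.56461376), np.float32(-0.08964319)) yaw 5.8103976 M [ 0.64282098 -0.08991256]
 tape med-x/y extents [0.5756 0.6579] [0.0696 0.123 ]
 cup extents [0.6187 0.6878] [-0.3197 -0.2538] 160
side 2 rule (0.5680680871009827, -0.06531977653503418) (0.04867922514677048, 0.2383868396282196) mean (np.float32(0.5629729), np.float32(-0.06485707)) yaw 5.406174 M [ 0.63775671 -0.05872468]
 tape med-x/y extents [0.5758 0.6604] [0.0733 0.1541]
 cup extents [0.6177 0.6928] [-0.3173 -0.252 ] 179
side 0 rule (0.5705932378768921, -0.09603966772556305) (0.052031196653842926, 0.3003416657447815) mean (np.float32(0.5664513), np.float32(-0.101714)) yaw 5.809982 M [ 0.64023366 -0.08895359]
 tape med-x/y extents [0.5817 0.6498] [0.0706 0.0957]
 cup extents [0.6192 0.6921] [-0.3173 -0.252 ] 181
```

move_arm:
  plan:
    - [[0,0,0,0,-0.02,0.1,1],[0,0,0,0,-0.02,0.22,1],[0,0,0,0,-0.02,0.35,1],[0,0,0,0,-0.02,0.46,1],[0,0,0,0,-0.02,0.54,1],[0,0,0,0,-0.02,0.59,1],[0,0,0,0,-0.02,0.6,1],[0,0,0,0,-0.02,0.6,1]]

```text
t: 10.3
tcp_pos: [0.6455, -0.1863, 0.0606]
tool_rot: [0.671, 0.741, -0.0, -0.0]
force: [-2.7, 1.2, 5.3]
finger_gap: 0.76
```

move_arm:
  plan:
    - [[0,0,0,0,0,0,0],[0,0,0,0,0,0,0],[0,0,0,0,0,0,0],[0,0,0,0,0,-0.15,0],[0,0,0,0,0,-0.35,0],[0,0,0,0,0,-0.55,0],[0,0,0,0,0,-0.75,0],[0,0,0,0,0,-0.9,0]]

```text
t: 11.3
tcp_pos: [0.6463, -0.1867, 0.1516]
tool_rot: [0.671, 0.741, 0.0, 0.001]
force: [0.2, 0.4, -0.6]
finger_gap: 1.001
```

move_arm:
  plan:
    - [[0,0,0,0.1,-0.02,-0.05,0],[0,0,0,0.22,-0.05,-0.05,0],[0,0,0,0.36,-0.07,-0.05,0],[0,0,0,0.5,-0.1,-0.05,0],[0,0,0,0.64,-0.13,-0.05,0],[0,0,0,0.77,-0.15,-0.05,0],[0,0,0,0.89,-0.18,-0.05,0],[0,0,0,1.0,-0.2,-0.05,0]]

```text
t: 12.3
tcp_pos: [0.6157, -0.0882, 0.1544]
tool_rot: [0.671, 0.741, -0.0, 0.0]
force: [-0.0, 0.5, 0.4]
finger_gap: 1.004
```

move_arm:
  plan:
    - [[0,0,0,0.12,-0.02,0,0],[0,0,0,0.25,-0.05,0,0],[0,0,0,0.38,-0.07,0,0],[0,0,0,0.5,-0.1,0,0],[0,0,0,0.63,-0.13,0,0],[0,0,0,0.75,-0.15,0,0],[0,0,0,0.88,-0.18,0,0],[0,0,0,1.0,-0.2,0,0]]

```text
t: 13.3
tcp_pos: [0.5859, 0.0094, 0.1543]
tool_rot: [0.671, 0.741, -0.0, -0.0]
force: [0.5, -0.7, -0.1]
finger_gap: 0.999
```

move_arm:
  plan:
    - [[0,0,0,0.12,-0.02,0,0],[0,0,0,0.25,-0.05,0,0],[0,0,0,0.38,-0.07,0,0],[0,0,0,0.5,-0.1,0,0],[0,0,0,0.63,-0.13,0,0],[0,0,0,0.75,-0.15,0,0],[0,0,0,0.88,-0.18,0,0],[0,0,0,1.0,-0.2,0,0]]

```text
t: 14.3
tcp_pos: [0.556, 0.107, 0.1543]
tool_rot: [0.671, 0.741, -0.0, -0.0]
force: [-0.5, 0.6, 0.4]
finger_gap: 1.0
```

move_arm:
  plan:
    - [[0,0,0,0.12,-0.02,0,0],[0,0,0,0.25,-0.05,0,0],[0,0,0,0.38,-0.07,0,0],[0,0,0,0.5,-0.1,0,0],[0,0,0,0.63,-0.13,0,0],[0,0,0,0.75,-0.15,0,0],[0,0,0,0.88,-0.18,0,0],[0,0,0,1.0,-0.2,0,0]]

```text
t: 15.3
tcp_pos: [0.5262, 0.2045, 0.1543]
tool_rot: [0.671, 0.741, -0.0, -0.0]
force: [-0.4, 0.3, 0.5]
finger_gap: 0.997
```

```bash
python3 - <<'E'
from h import *
print(status.sense()["tcp_pos"])
for n in("side","top"):
    s=snapshot(n);cv2.imwrite(f"pics/{n}3.png",s["img"][:,:,::-1]);np.savez(f"{n}3.npz",**s)
    print(n)
    for a,b in((.018,.032),(.057,.08),(.092,.13)):
        print(a,b)
        for o in blobs(s,a,b,(0.38,.72,-.45,.42),40): print(*o)
E
```

```text
[0.52623657 0.20448336 0.15429335]
side
0.018 0.032
[220. 188.] 428 [0.6732 0.3628 0.1418] 0.0247 [116. 151. 117.]
[253. 194.] 300 [0.6763 0.2776 0.1044] 0.0245 [110. 142. 110.]
[267. 208.] 63 [0.6417 0.209  0.1246] 0.0267 [113.  98.  82.]
[206. 203.] 53 [0.5806 0.3774 0.0841] 0.0282 [100.  86.  72.]
[236. 211.] 69 [0.5848 0.2809 0.1098] 0.028 [103.  88.  72.]
[293. 219.] 346 [0.6213 0.1107 0.0943] 0.0284 [134. 112.  86.]
[204. 231.] 79 [0.4858 0.3286 0.0618] 0.0246 [132. 128. 120.]
[234. 242.] 156 [0.4619 0.2294 0.0988] 0.0227 [133. 105.  80.]
[395. 245.] 85 [ 0.6363 -0.1844  0.0578] 0.0247 [126. 123. 117.]
[431. 251.] 81 [ 0.65   -0.2844  0.0588] 0.0251 [119. 116. 111.]
[258. 265.] 94 [0.4205 0.1277 0.0586] 0.025 [118. 116. 115.]
[397. 295.] 187 [ 0.4408 -0.245   0.0523] 0.0247 [66. 61. 55.]
[439. 305.] 186 [ 0.4587 -0.3486  0.0662] 0.0276 [55. 51. 47.]
0.057 0.08
[201. 214.] 376 [0.4887 0.3316 0.0746] 0.074 [160. 155. 147.]
[397. 230.] 323 [ 0.6445 -0.1814  0.0724] 0.0622 [121.  69.  65.]
[436. 227.] 134 [ 0.6723 -0.2815  0.0549] 0.0698 [125. 122. 118.]
[434. 240.] 149 [ 0.6493 -0
[... 531 characters left out ...]
   0.3236 0.0582] 0.0252 [129. 127. 117.]
[225. 242.] 225 [0.4626 0.2279 0.0949] 0.0226 [151. 112.  74.]
[258. 270.] 44 [0.4166 0.1227 0.0577] 0.0255 [117. 116. 111.]
[449. 288.] 164 [ 0.4575 -0.3487  0.0663] 0.0285 [62. 58. 52.]
[406. 285.] 236 [ 0.4395 -0.2464  0.0479] 0.0252 [65. 62. 57.]
0.057 0.08
[395. 201.] 477 [ 0.6425 -0.1846  0.0713] 0.0624 [141.  68.  63.]
[439. 195.] 126 [ 0.6596 -0.288   0.0611] 0.0688 [119. 118. 112.]
[434. 211.] 90 [ 0.646  -0.2863  0.062 ] 0.0685 [115. 113. 106.]
[181. 218.] 552 [0.4858 0.329  0.0697] 0.0737 [187. 183. 170.]
[253. 256.] 582 [0.423  0.128  0.0726] 0.0684 [74. 72. 71.]
0.092 0.13
[439. 196.] 147 [ 0.6527 -0.2881  0.0719] 0.0978 [136. 133. 123.]
```

View pics/top3.png

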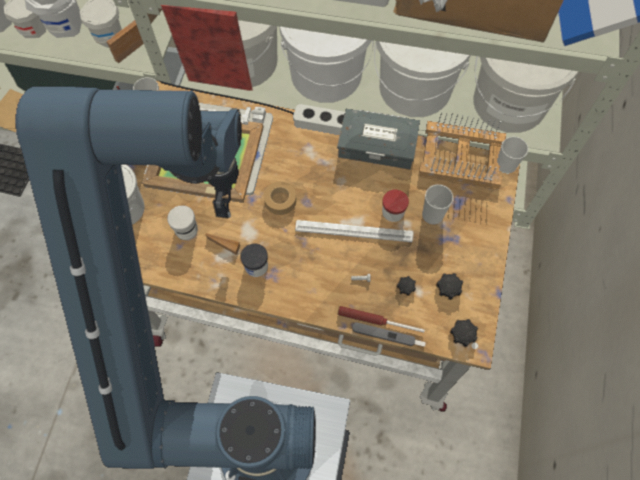

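The top view shows the red jar standing at (395,203), between the cup (438,203) and the grey jar's future slot. The grey jar is at (182,220), dark jar (254,259), tape (280,198) and rule from (297,226) to (412,236).

```bash
cat >> h.py <<'E'
def disc(s,c,rad,z,tol=.004):
    "centroid of hull of the flat top at height z, rays cast to that height"
    w=cloud(s); m=(abs(w[...,2]-z)<tol)&(np.hypot(w[...,0]-c[0],w[...,1]-c[1])<rad)
    m=cv2.morphologyEx(m.astype(np.uint8),cv2.MORPH_OPEN,np.ones((2,2),np.uint8)); v,u=np.where(m)
    h=cv2.convexHull(np.array([u,v],np.int32).T); M=cv2.moments(h)
    p=ray(s,M["m10"]/M["m00"],M["m01"]/M["m00"],z); return p.round(4),len(u)
E
python3 - <<'E'
from h import *
for n in("side","top"):
    s=dict(np.load(n+"3.npz"))
    for nm,c,r,z in(("red",(.644,-.184),.04,.062),("grey",(.487,.33),.045,.074),("dark",(.424,.128),.045,.068),("tape",(.618,.112),.05,.03),("cup",(.656,-.286),.045,.1),("knob",(.4405,-.2455),.035,.027)):
        print(n,nm,disc(s,c,r,z),disc(s,c,r,z,.006))
E
```

```text
side red (array([ 0.6394, -0.1863]), 248) (array([ 0.6382, -0.1866]), 320)
side grey (array([0.4844, 0.3265]), 262) (array([0.483 , 0.3259]), 311)
side dark (array([0.4216, 0.1265]), 301) (array([0.4206, 0.1252]), 363)
side tape (array([0.6146, 0.1088]), 270) (array([0.614 , 0.1089]), 348)
side cup (array([ 0.6497, -0.2832]), 26) (array([ 0.65 , -0.287]), 85)
side knob (array([ 0.439 , -0.2474]), 96) (array([ 0.436 , -0.2481]), 146)
top red (array([ 0.6394, -0.1887]), 334) (array([ 0.6392, -0.1876]), 469)
top grey (array([0.4828, 0.3261]), 349) (array([0.4829, 0.3253]), 491)
top dark (array([0.4212, 0.1247]), 355) (array([0.4205, 0.1246]), 515)
top tape (array([0.6147, 0.1076]), 345) (array([0.6141, 0.1073]), 476)
top cup (array([ 0.6553, -0.2925]), 26) (array([ 0.653 , -0.2956]), 61)
top knob (array([ 0.4378, -0.2484]), 122) (array([ 0.4368, -0.2492]), 186)
```

move_arm:
  plan:
    - [[0,0,0,0.12,-0.02,0,0],[0,0,0,0.25,-0.05,0,0],[0,0,0,0.38,-0.07,0,0],[0,0,0,0.5,-0.1,0,0],[0,0,0,0.63,-0.13,0,0],[0,0,0,0.75,-0.15,0,0],[0,0,0,0.88,-0.18,0,0],[0,0,0,1.0,-0.2,0,0]]

```text
t: 16.4
tcp_pos: [0.4964, 0.302, 0.1543]
tool_rot: [0.671, 0.741, -0.0, -0.0]
force: [0.6, -0.6, -0.3]
finger_gap: 0.996
```

move_arm:
  plan:
    - [[0,0,0,0.13,-0.04,0,0],[0,0,0,0.25,-0.07,0.05,0],[0,0,0,0.27,-0.07,0.25,0],[0,0,0,0.27,-0.07,0.45,0],[0,0,0,0.27,-0.07,0.65,0],[0,0,0,0.27,-0.07,0.8,0],[0,0,0,0.27,-0.07,0.85,0],[0,0,0,0.27,-0.07,0.85,0.5]]

```text
t: 17.4
tcp_pos: [0.4873, 0.3275, 0.0692]
tool_rot: [0.671, 0.741, 0.0, 0.0]
force: [0.8, 0.8, 1.6]
finger_gap: 0.816
```

move_arm:
  plan:
    - [[0,0,0,0,0,0,1],[0,0,0,0,0,0,1],[0,0,0,0,0,0,1],[0,0,0,0,0,0,1],[0,0,0,0,0,-0.15,1],[0,0,0,0,0,-0.3,1],[0,0,0,0,0,-0.45,1],[0,0,0,0,0,-0.6,1]]

```text
t: 18.4
tcp_pos: [0.4871, 0.3274, 0.1306]
tool_rot: [0.671, 0.741, 0.0, 0.0]
force: [0.1, -0.1, -1.2]
finger_gap: 0.761
```

move_arm:
  plan:
    - [[0,0,0,-0.08,0.02,0,1],[0,0,0,-0.18,0.05,0,1],[0,0,0,-0.3,0.08,0,1],[0,0,0,-0.42,0.11,0,1],[0,0,0,-0.53,0.14,0,1],[0,0,0,-0.65,0.17,0,1],[0,0,0,-0.77,0.2,0,1],[0,0,0,-0.9,0.23,0,1]]

```text
t: 19.4
tcp_pos: [0.5192, 0.2393, 0.1293]
tool_rot: [0.671, 0.741, 0.0, 0.0]
force: [0.7, 1.0, -1.6]
finger_gap: 0.763
```

move_arm:
  plan:
    - [[0,0,0,-0.12,0.03,0,1],[0,0,0,-0.25,0.06,0,1],[0,0,0,-0.37,0.1,0,1],[0,0,0,-0.5,0.13,0,1],[0,0,0,-0.62,0.16,0,1],[0,0,0,-0.75,0.2,0,1],[0,0,0,-0.87,0.23,0,1],[0,0,0,-1.0,0.26,0,1]]

```text
t: 20.4
tcp_pos: [0.555, 0.1423, 0.1293]
tool_rot: [0.671, 0.741, 0.0, -0.0]
force: [-0.7, -1.0, -1.1]
finger_gap: 0.759
```

move_arm:
  plan:
    - [[0,0,0,-0.12,0.03,0,1],[0,0,0,-0.25,0.06,0,1],[0,0,0,-0.37,0.1,0,1],[0,0,0,-0.5,0.13,0,1],[0,0,0,-0.62,0.16,0,1],[0,0,0,-0.75,0.2,0,1],[0,0,0,-0.87,0.23,0,1],[0,0,0,-1.0,0.26,0,1]]

```text
t: 21.4
tcp_pos: [0.5907, 0.0454, 0.1293]
tool_rot: [0.671, 0.741, -0.0, -0.0]
force: [0.3, -0.8, -2.4]
finger_gap: 0.763
```

move_arm:
  plan:
    - [[0,0,0,-0.12,0.03,0,1],[0,0,0,-0.25,0.06,0,1],[0,0,0,-0.37,0.1,0,1],[0,0,0,-0.5,0.13,0,1],[0,0,0,-0.62,0.16,0,1],[0,0,0,-0.75,0.2,0,1],[0,0,0,-0.85,0.23,0,1],[0,0,0,-0.92,0.26,0,1]]

```text
t: 22.4
tcp_pos: [0.6257, -0.0435, 0.1292]
tool_rot: [0.671, 0.741, -0.0, -0.0]
force: [-0.1, -0.1, -1.0]
finger_gap: 0.765
```

```bash
python3 - <<'E'
from h import *
p=status.sense()["tcp_pos"];print(p)
a=np.deg2rad(95.7);d=np.array([.640,-.090])-p[:2];print(d@[np.cos(a),np.sin(a)],d@[np.sin(a),-np.cos(a)])
E
```

```text
[ 0.62569204 -0.0435068   0.12924933]
-0.04768438105935078 0.009619517507922743
```

move_arm:
  plan:
    - [[0,0,0,-0.14,0.03,0,1],[0,0,0,-0.3,0.06,0,1],[0,0,0,-0.42,0.09,0,1],[0,0,0,-0.48,0.1,0.05,1],[0,0,0,-0.48,0.1,0.2,1],[0,0,0,-0.48,0.1,0.35,1],[0,0,0,-0.48,0.1,0.48,1],[0,0,0,-0.48,0.1,0.57,1]]

```text
t: 23.4
tcp_pos: [0.6395, -0.089, 0.0708]
tool_rot: [0.671, 0.741, -0.0, -0.001]
force: [0.1, -0.2, -1.1]
finger_gap: 0.763
```

move_arm:
  plan:
    - [[0,0,0,0,0,0.03,1],[0,0,0,0,0,0.03,1],[0,0,0,0,0,0.03,0],[0,0,0,0,0,0.03,0],[0,0,0,0,0,0.03,0],[0,0,0,0,0,-0.2,0],[0,0,0,0,0,-0.45,0],[0,0,0,0,0,-0.7,0]]

```text
t: 24.4
tcp_pos: [0.6401, -0.0896, 0.1428]
tool_rot: [0.671, 0.741, -0.0, -0.0]
force: [-0.4, -0.8, -0.2]
finger_gap: 0.999
```

move_arm:
  plan:
    - [[0,0,0,0.1,-0.1,-0.05,0],[0,0,0,0.2,-0.2,-0.05,0],[0,0,0,0.33,-0.32,-0.05,0],[0,0,0,0.47,-0.45,-0.05,0],[0,0,0,0.6,-0.57,-0.05,0],[0,0,0,0.74,-0.7,-0.05,0],[0,0,0,0.87,-0.82,-0.05,0],[0,0,0,1.0,-0.95,-0.05,0]]

```text
t: 25.4
tcp_pos: [0.5346, 0.0014, 0.147]
tool_rot: [0.671, 0.741, -0.0, -0.0]
force: [0.2, 0.2, 0.1]
finger_gap: 0.999
```

move_arm:
  plan:
    - [[0,0,0,0.13,-0.12,0,0],[0,0,0,0.26,-0.24,0,0],[0,0,0,0.4,-0.36,0,0],[0,0,0,0.53,-0.48,0,0],[0,0,0,0.66,-0.6,0,0],[0,0,0,0.8,-0.72,0,0],[0,0,0,0.9,-0.85,0,0],[0,0,0,1.0,-0.95,0,0]]

```text
t: 26.4
tcp_pos: [0.4302, 0.0913, 0.1473]
tool_rot: [0.671, 0.741, -0.0, -0.0]
force: [0.4, 0.2, -0.5]
finger_gap: 0.999
```

```bash
python3 - <<'E'
from h import *
p=status.sense()["tcp_pos"];print(p)
a=np.deg2rad(95.7);d=np.array([.4243,.127])-p[:2];print(d@[np.cos(a),np.sin(a)],d@[np.sin(a),-np.cos(a)])
for n in("side","top"):
    s=snapshot(n);cv2.imwrite(f"pics/{n}4.png",s["img"][:,:,::-1]);np.savez(f"{n}4.npz",**s)
    print(n)
    for a,b in((.018,.032),(.057,.08)):
        for o in blobs(s,a,b,(0.38,.72,-.45,.42),40): print(*o)
    for nm,c,r,z in(("red",(.644,-.184),.045,.062),("grey",(.637,-.087),.045,.074),("tape",(.618,.112),.05,.03)): print(nm,disc(s,c,r,z))
E
```

```text
[0.4302425  0.09125528 0.14731292]
0.036158194489611856 -0.0023629590892874797
side
[232. 191.] 856 [0.676  0.3337 0.1899] 0.0246 [116. 151. 116.]
[223. 208.] 129 [0.5798 0.3209 0.1951] 0.0281 [104.  89.  73.]
[293. 219.] 337 [0.6171 0.1171 0.0956] 0.0286 [135. 113.  87.]
[361. 237.] 78 [ 0.6306 -0.0887  0.0597] 0.0254 [132. 128. 121.]
[234. 242.] 152 [0.4684 0.2284 0.092 ] 0.0228 [130. 103.  78.]
[395. 245.] 82 [ 0.6353 -0.1846  0.0579] 0.0261 [125. 121. 116.]
[431. 252.] 81 [ 0.6497 -0.285   0.059 ] 0.0252 [122. 118. 113.]
[258. 265.] 91 [0.4197 0.1275 0.0585] 0.0249 [121. 118. 118.]
[397. 295.] 180 [ 0.4416 -0.2454  0.0505] 0.0244 [66. 61. 55.]
[439. 304.] 185 [ 0.4589 -0.3474  0.065 ] 0.0282 [57. 53. 49.]
[362. 220.] 375 [ 0.6394 -0.0864  0.0726] 0.0734 [160. 155. 147.]
[397. 230.] 324 [ 0.6425 -0.1819  0.0719] 0.0626 [120.  70.  65.]
[436. 228.] 128 [ 0.6748 -0.2815  0.0547] 0.0698 [127. 125. 120.]
[434. 240.] 150 [ 0.6484 -0.2854  0.0638] 0.0685 [121. 118. 113.]
[257. 248.] 408 [0.4249 0.1299 0.0734] 0.0681 [75. 69. 66.]
red (array([ 0.6395, -0.187 ]), 277)
grey (array([ 0.6349
[... 360 characters left out ...]
[123. 121. 114.]
[225. 242.] 224 [0.4614 0.228  0.0942] 0.0224 [151. 113.  75.]
[257. 272.] 40 [0.4096 0.1225 0.051 ] 0.0255 [121. 122. 120.]
[449. 287.] 167 [ 0.4592 -0.3507  0.0666] 0.0286 [68. 63. 57.]
[406. 284.] 233 [ 0.4408 -0.2468  0.0484] 0.0251 [68. 64. 59.]
[357. 194.] 522 [ 0.637  -0.0869  0.0699] 0.0741 [193. 189. 176.]
[395. 201.] 484 [ 0.6421 -0.184   0.0717] 0.0624 [144.  70.  65.]
[439. 195.] 134 [ 0.6602 -0.2881  0.0611] 0.0694 [126. 125. 118.]
[434. 211.] 99 [ 0.6466 -0.2863  0.0619] 0.069 [122. 120. 113.]
[248. 257.] 302 [0.4248 0.1278 0.0703] 0.0681 [75. 73. 71.]
red (array([ 0.6387, -0.189 ]), 344)
grey (array([ 0.6352, -0.0905]), 321)
tape (array([0.6104, 0.0828]), 105)
```

View pics/side4.png

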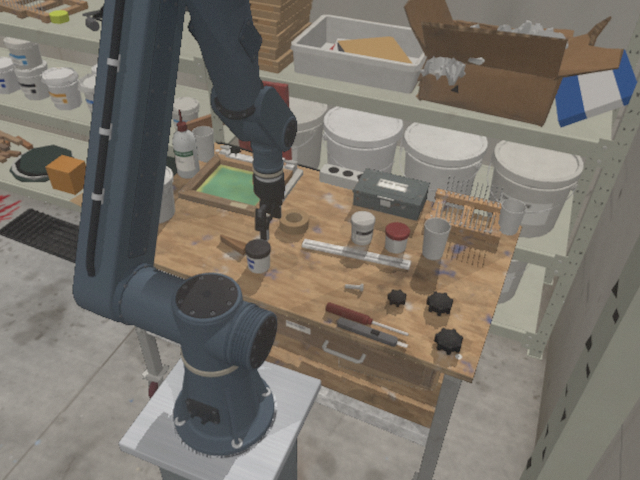

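The side view shows the grey jar standing at (362,228) and red at (397,238), in line with the cup (435,240) and tape (293,222). The gripper is just right of the dark jar (258,255). Grey reads on the row's middle in the camera frame; red is about 4 mm too near the rule and I'll nudge it at the end.

move_arm:
  plan:
    - [[0,0,0,0.15,-0.01,0,0],[0,0,0,0.3,-0.02,0,0],[0,0,0,0.36,-0.02,0.1,0],[0,0,0,0.36,-0.02,0.35,0],[0,0,0,0.36,-0.02,0.6,0],[0,0,0,0.36,-0.02,0.78,0],[0,0,0,0.36,-0.02,0.83,0],[0,0,0,0.36,-0.02,0.83,0.5]]

```text
t: 27.5
tcp_pos: [0.4257, 0.1264, 0.0639]
tool_rot: [0.671, 0.741, -0.0, -0.0]
force: [0.1, 0.7, -0.3]
finger_gap: 0.817
```

move_arm:
  plan:
    - [[0,0,0,0,0,0,1],[0,0,0,0,0,0,1],[0,0,0,0,0,0,1],[0,0,0,0,0,0,1],[0,0,0,0,0,-0.25,1],[0,0,0,0,0,-0.5,1],[0,0,0,0,0,-0.75,1],[0,0,0,0,0,-1.0,1]]

```text
t: 28.5
tcp_pos: [0.4252, 0.1262, 0.1649]
tool_rot: [0.671, 0.741, -0.0, -0.0]
force: [0.6, -0.0, -1.5]
finger_gap: 0.76
```

move_arm:
  plan:
    - [[0,0,0,-0.08,0.06,-0.03,1],[0,0,0,-0.18,0.15,-0.06,1],[0,0,0,-0.3,0.25,-0.1,1],[0,0,0,-0.42,0.35,-0.1,1],[0,0,0,-0.54,0.45,-0.1,1],[0,0,0,-0.66,0.55,-0.1,1],[0,0,0,-0.78,0.65,-0.1,1],[0,0,0,-0.9,0.75,-0.1,1]]

```text
t: 29.5
tcp_pos: [0.51, 0.0434, 0.1742]
tool_rot: [0.671, 0.741, -0.0, -0.0]
force: [0.2, 0.0, -1.1]
finger_gap: 0.757
```

move_arm:
  plan:
    - [[0,0,0,-0.12,0.1,0,1],[0,0,0,-0.24,0.2,0,1],[0,0,0,-0.36,0.3,0,1],[0,0,0,-0.48,0.4,0,1],[0,0,0,-0.6,0.5,0,1],[0,0,0,-0.72,0.6,0,1],[0,0,0,-0.82,0.7,0,1],[0,0,0,-0.9,0.75,0,1]]

```text
t: 30.5
tcp_pos: [0.5937, -0.0387, 0.1743]
tool_rot: [0.671, 0.741, 0.0, 0.0]
force: [0.4, 0.8, -1.8]
finger_gap: 0.754
```

move_arm:
  plan:
    - [[0,0,0,-0.11,0.08,0,1],[0,0,0,-0.22,0.17,0,1],[0,0,0,-0.34,0.26,0,1],[0,0,0,-0.44,0.34,0,1],[0,0,0,-0.52,0.39,0,1],[0,0,0,-0.56,0.42,0,1],[0,0,0,-0.56,0.42,0,1],[0,0,0,-0.56,0.42,0,1]]

```text
t: 31.5
tcp_pos: [0.6397, -0.0891, 0.1742]
tool_rot: [0.671, 0.741, -0.0, -0.0]
force: [-0.6, -0.2, -1.9]
finger_gap: 0.756
```

```bash
python3 - <<'E'
from h import *
p=status.sense()["tcp_pos"];print(p)
a=np.deg2rad(95.7);d=np.array([.6401,-.0896])-p[:2];print(d@[np.cos(a),np.sin(a)],d@[np.sin(a),-np.cos(a)])
s=snapshot("side");np.savez("side5.npz",**s);cv2.imwrite("pics/side5.png",cv2.resize(s["img"][130:290,280:500,::-1],None,fx=3.5,fy=3.5,interpolation=cv2.INTER_CUBIC))
E
```

```text
[ 0.63973035 -0.08912912  0.17422622]
-0.0005052697320690506 0.0003210543399173271
```

View pics/side5.png

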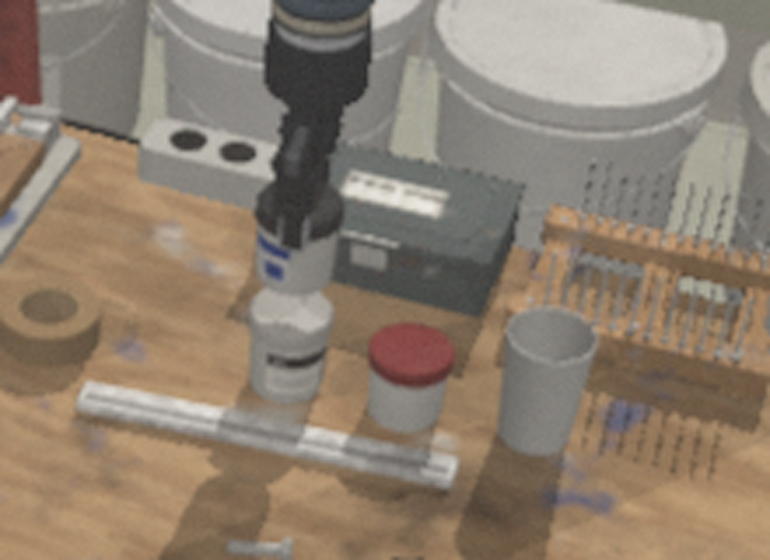

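The crop shows the dark jar held upright straight above the grey jar (around x=290), with clear air between them. The red jar (410,375) and cup (548,380) are undisturbed.

move_arm:
  plan:
    - [[0,0,0,0,0,0.06,1],[0,0,0,0,0,0.13,1],[0,0,0,0,0,0.2,1],[0,0,0,0,0,0.26,1],[0,0,0,0,0,0.31,1],[0,0,0,0,0,0.34,1],[0,0,0,0,0,0.36,1],[0,0,0,0,0,0.36,1]]

```text
t: 32.55
tcp_pos: [0.6403, -0.0896, 0.1389]
tool_rot: [0.671, 0.741, 0.0, 0.0]
force: [-0.4, -0.0, 1.4]
finger_gap: 0.76
```

```bash
python3 -c "
from h import *
s=status.sense();print(s['tcp_pos'],s['force'])"
```

```text
[ 0.64026149 -0.08962032  0.13889201] [-0.43524476 -0.03017086  1.4497615 ]
```

move_arm:
  plan:
    - [[0,0,0,0,0,0,0.6],[0,0,0,0,0,0,0],[0,0,0,0,0,0,0],[0,0,0,0,0,0,0],[0,0,0,0,0,-0.15,0],[0,0,0,0,0,-0.35,0],[0,0,0,0,0,-0.55,0],[0,0,0,0,0,-0.75,0]]

```text
t: 33.55
tcp_pos: [0.6405, -0.0896, 0.2152]
tool_rot: [0.671, 0.741, 0.0, 0.001]
force: [-0.9, 0.2, -0.0]
finger_gap: 1.001
```

move_arm:
  plan:
    - [[0,0,0,-0.15,0,0,0],[0,0,0,-0.35,-0.01,0,0],[0,0,0,-0.55,-0.02,0,0],[0,0,0,-0.75,-0.03,0,0],[0,0,0,-0.9,-0.04,0.1,0],[0,0,0,-0.97,-0.04,0.25,0],[0,0,0,-0.97,-0.04,0.45,0],[0,0,0,-0.97,-0.04,0.7,0]]

```text
t: 34.55
tcp_pos: [0.6455, -0.1863, 0.1417]
tool_rot: [0.671, 0.741, 0.0, -0.0]
force: [-0.4, 0.4, 0.2]
finger_gap: 1.002
```

move_arm:
  plan:
    - [[0,0,0,0,0,0.2,0],[0,0,0,0,0,0.45,0],[0,0,0,0,0,0.7,0],[0,0,0,0,0,0.85,0],[0,0,0,0,0,0.86,0],[0,0,0,0,0,0.86,1],[0,0,0,0,0,0.86,1],[0,0,0,0,0,0.86,1]]

```text
t: 35.55
tcp_pos: [0.6467, -0.1869, 0.0586]
tool_rot: [0.671, 0.741, 0.0, 0.001]
force: [1.2, 0.0, 3.0]
finger_gap: 0.759
```

move_arm:
  plan:
    - [[0,0,0,0,0,0,1],[0,0,0,0,0,-0.04,1],[0,0,0,0,0,-0.06,1],[0,0,0,-0.02,0.03,-0.06,1],[0,0,0,-0.03,0.04,-0.06,1],[0,0,0,-0.03,0.04,-0.06,1],[0,0,0,-0.03,0.04,-0.03,1],[0,0,0,-0.03,0.04,0,1]]

```text
t: 36.55
tcp_pos: [0.65, -0.189, 0.0585]
tool_rot: [0.671, 0.741, -0.0, -0.0]
force: [-5.3, 1.9, 17.9]
finger_gap: 0.761
```

move_arm:
  plan:
    - [[0,0,0,0,0,0,1],[0,0,0,0,0,0,0],[0,0,0,0,0,0,0],[0,0,0,0,0,0,0],[0,0,0,0,0,-0.2,0],[0,0,0,0,0,-0.45,0],[0,0,0,0,0,-0.7,0],[0,0,0,0,0,-0.95,0]]

```text
t: 37.55
tcp_pos: [0.6504, -0.1892, 0.1547]
tool_rot: [0.671, 0.741, 0.0, 0.001]
force: [-0.1, 0.5, -0.3]
finger_gap: 1.001
```

move_arm:
  plan:
    - [[0,0,0,-0.02,-0.1,0,0],[0,0,0,-0.04,-0.22,0,0],[0,0,0,-0.06,-0.35,0,0],[0,0,0,-0.08,-0.48,0,0],[0,0,0,-0.1,-0.61,0,0],[0,0,0,-0.12,-0.74,0,0],[0,0,0,-0.14,-0.87,0,0],[0,0,0,-0.16,-1.0,0,0]]

```text
t: 38.55
tcp_pos: [0.5513, -0.2152, 0.1524]
tool_rot: [0.671, 0.741, -0.0, 0.0]
force: [-0.3, -0.9, -0.2]
finger_gap: 1.005
```

move_arm:
  plan:
    - [[0,0,0,-0.03,-0.13,0,0],[0,0,0,-0.06,-0.26,0,0],[0,0,0,-0.09,-0.39,0,0],[0,0,0,-0.12,-0.52,0.05,0],[0,0,0,-0.15,-0.65,0.15,0],[0,0,0,-0.18,-0.78,0.25,0],[0,0,0,-0.2,-0.9,0.35,0],[0,0,0,-0.21,-1.0,0.45,0]]

```text
t: 39.55
tcp_pos: [0.4537, -0.2458, 0.1064]
tool_rot: [0.671, 0.741, -0.0, -0.0]
force: [0.0, 1.1, -0.1]
finger_gap: 1.003
```

```bash
python3 - <<'E'
from h import *
p=status.sense()["tcp_pos"];print(p)
for n in("side","top"):
    s=snapshot(n);cv2.imwrite(f"pics/{n}6.png",s["img"][:,:,::-1]);np.savez(f"{n}6.npz",**s)
    print(n)
    for a,b in((.018,.032),(.057,.08),(.135,.15)):
        for o in blobs(s,a,b,(0.38,.72,-.45,.2),40): print(*o)
    for nm,c,r,z in(("red",(.647,-.187),.045,.062),("dark",(.637,-.087),.045,.142),("tape",(.618,.112),.05,.03)): print(nm,disc(s,c,r,z))
E
```

```text
[ 0.45366878 -0.24575465  0.10637771]
side
[293. 219.] 343 [0.6201 0.1149 0.0954] 0.0285 [139. 116.  90.]
[361. 237.] 81 [ 0.6351 -0.0869  0.0591] 0.0251 [141. 137. 130.]
[391. 243.] 41 [ 0.6266 -0.1733  0.0398] 0.026 [136. 131. 125.]
[243. 246.] 43 [0.4598 0.192  0.0309] 0.023 [138. 107.  80.]
[432. 252.] 81 [ 0.6488 -0.2857  0.0576] 0.0258 [134. 132. 126.]
[397. 295.] 183 [ 0.443  -0.243   0.0527] 0.0246 [69. 63. 58.]
[439. 303.] 205 [ 0.4592 -0.3465  0.0672] 0.0283 [61. 57. 52.]
[362. 224.] 175 [ 0.6365 -0.0842  0.0692] 0.0714 [131. 128. 121.]
[389. 228.] 53 [ 0.6388 -0.1673  0.0551] 0.0632 [125.  73.  68.]
[436. 228.] 121 [ 0.6736 -0.2825  0.0568] 0.0696 [139. 136. 131.]
[435. 240.] 144 [ 0.6478 -0.2865  0.0625] 0.0686 [132. 129. 124.]
[364. 199.] 337 [ 0.6402 -0.0864  0.0748] 0.1421 [75. 72. 71.]
red (array([ 0.6358, -0.1653]), 36)
dark (array([ 0.6331, -0.0899]), 294)
tape (array([0.615, 0.109]), 279)
top
[355. 210.] 58 [ 0.6262 -0.0883  0.0548] 0.0243 [144. 142. 132.]
[447. 289.] 138 [ 0.457  -0.3499  0.0634] 0.0287 [64. 60. 55.]
[403. 285.] 125 [ 0.4377 -0.2431  0.0476] 0.0251 [69. 65. 60.]
[443. 195.] 79 [ 0.6692 -0.2989  0.0503] 0.069 [144. 144. 137.]
[353. 202.] 120 [ 0.6307 -0.0839  0.0658] 0.0724 [145. 142. 132.]
[352. 184.] 220 [ 0.6322 -0.0807  0.0672] 0.1421 [76. 75. 74.]Traceback (most recent call last):
  File "<stdin>", line 8, in <module>
  File "h.py", line 25, in disc
    p=ray(s,M["m10"]/M["m00"],M["m01"]/M["m00"],z); return p.round(4),len(u)
            ~~~~~~~~^~~~~~~~~
ZeroDivisionError: float division by zero
```

View pics/top6.png

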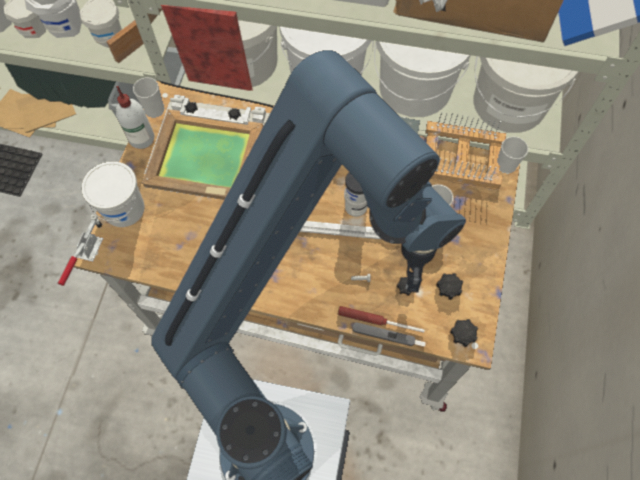

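The top view shows the gripper at (415,275) just beside the small knob (404,286), which is partly hidden. The stack is at (354,195), standing.

move_arm:
  plan:
    - [[0,0,0,0.01,-0.08,0.05,0],[0,0,0,0.01,-0.12,0.15,0],[0,0,0,0.01,-0.12,0.35,0],[0,0,0,0.01,-0.12,0.55,0],[0,0,0,0.01,-0.12,0.72,0],[0,0,0,0.01,-0.12,0.8,0],[0,0,0,0.01,-0.12,0.8,0],[0,0,0,0.01,-0.12,0.8,0.4]]

```text
t: 40.65
tcp_pos: [0.4429, -0.2461, 0.0277]
tool_rot: [0.671, 0.741, 0.0, 0.0]
force: [0.0, -0.1, 0.5]
finger_gap: 0.818
```

move_arm:
  plan:
    - [[0,0,0,0,0,0,1],[0,0,0,0,0,0,1],[0,0,0,0,0,0,1],[0,0,0,0,0,0,1],[0,0,0,0,0,0,1],[0,0,0,0,0,-0.1,1],[0,0,0,0,0,-0.25,1],[0,0,0,0,0,-0.4,1]]

```text
t: 41.65
tcp_pos: [0.4428, -0.2459, 0.0685]
tool_rot: [0.671, 0.741, 0.0, 0.0]
force: [-0.2, -0.5, -1.3]
finger_gap: 0.528
```

move_arm:
  plan:
    - [[0,0,0,0.1,0.03,-0.03,1],[0,0,0,0.22,0.06,-0.06,1],[0,0,0,0.35,0.1,-0.1,1],[0,0,0,0.48,0.14,-0.1,1],[0,0,0,0.61,0.18,-0.1,1],[0,0,0,0.74,0.22,-0.1,1],[0,0,0,0.87,0.26,-0.1,1],[0,0,0,1.0,0.3,-0.1,1]]

```text
t: 42.65
tcp_pos: [0.4628, -0.1425, 0.0772]
tool_rot: [0.671, 0.741, -0.0, -0.0]
force: [0.4, 0.1, -0.6]
finger_gap: 0.528
```

move_arm:
  plan:
    - [[0,0,0,0.13,0.06,0,1],[0,0,0,0.26,0.13,0,1],[0,0,0,0.39,0.22,0,1],[0,0,0,0.52,0.31,0,1],[0,0,0,0.65,0.4,0,1],[0,0,0,0.78,0.5,0,1],[0,0,0,0.9,0.62,0,1],[0,0,0,1.0,0.75,0,1]]

```text
t: 43.65
tcp_pos: [0.5281, -0.0355, 0.0773]
tool_rot: [0.671, 0.741, 0.0, 0.0]
force: [-0.5, 0.1, -1.4]
finger_gap: 0.528
```

move_arm:
  plan:
    - [[0,0,0,0.1,0.1,0,1],[0,0,0,0.2,0.22,0,1],[0,0,0,0.3,0.35,0,1],[0,0,0,0.36,0.5,0,1],[0,0,0,0.36,0.65,0,1],[0,0,0,0.36,0.8,0,1],[0,0,0,0.36,0.93,0,1],[0,0,0,0.36,1.0,0,1]]

```text
t: 44.65
tcp_pos: [0.6244, 0.0093, 0.0773]
tool_rot: [0.671, 0.741, 0.0, 0.0]
force: [-0.1, 0.5, -0.4]
finger_gap: 0.527
```

```bash
python3 - <<'E'
from h import *
p=status.sense()["tcp_pos"];print(p)
a=np.deg2rad(95.7);d=np.array([.6303,.0099])-p[:2];print(d@[np.cos(a),np.sin(a)],d@[np.sin(a),-np.cos(a)])
s=snapshot("side");np.savez("side7.npz",**s);cv2.imwrite("pics/side7.png",cv2.resize(s["img"][130:290,260:480,::-1],None,fx=3.5,fy=3.5,interpolation=cv2.INTER_CUBIC))
for a,b in((.018,.034),(.04,.056),(.06,.09)):
    for o in blobs(s,a,b,(0.55,.72,-.35,.2),20): print(*o)
print("red",disc(s,(.647,-.187),.045,.062),"tape",disc(s,(.618,.112),.05,.03))
E
```

```text
[0.62435247 0.00931083 0.07730084]
-4.446401328389391e-06 0.00597663449778804
[293. 219.] 401 [0.6222 0.1127 0.0977] 0.0293 [140. 117.  90.]
[361. 236.] 89 [ 0.6352 -0.0871  0.0598] 0.027 [141. 136. 129.]
[396. 244.] 91 [ 0.6428 -0.1851  0.0587] 0.0258 [130. 126. 120.]
[432. 251.] 89 [ 0.6505 -0.2844  0.0581] 0.026 [126. 122. 117.]
[361. 231.] 97 [ 0.6324 -0.086   0.0591] 0.0478 [108. 104.  99.]
[397. 238.] 83 [ 0.6419 -0.1861  0.0628] 0.0484 [107.  88.  83.]
[432. 246.] 94 [ 0.6482 -0.2857  0.0595] 0.0474 [124. 121. 116.]
[329. 216.] 144 [0.6198 0.0069 0.0697] 0.0733 [70. 66. 62.]
[362. 223.] 209 [ 0.6351 -0.0848  0.071 ] 0.0739 [129. 125. 120.]
[398. 229.] 263 [ 0.6477 -0.1855  0.0715] 0.0629 [126.  72.  68.]
[437. 226.] 191 [ 0.6646 -0.2849  0.0648] 0.077 [130. 127. 122.]
[434. 238.] 196 [ 0.6502 -0.2854  0.0639] 0.074 [124. 121. 116.]
red (array([ 0.6427, -0.1893]), 277) tape (array([0.615 , 0.1094]), 260)
```

View pics/side7.png

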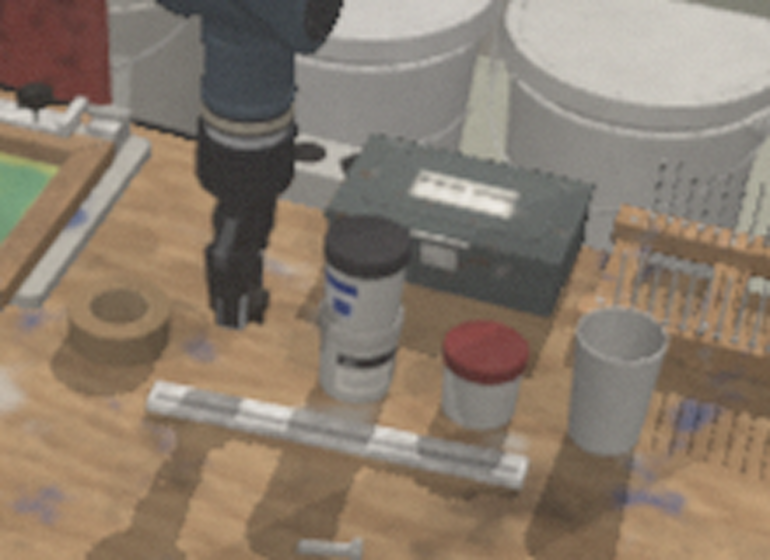

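The crop shows the stack squared up at (362,310), red (484,375) and cup (620,380) in line. The knob is in the gripper at (237,300), between the stack and the tape (118,325).

move_arm:
  plan:
    - [[0,0,0,0,0.04,0,1],[0,0,0,0,0.06,0.08,1],[0,0,0,0,0.06,0.2,1],[0,0,0,0,0.06,0.32,1],[0,0,0,0,0.06,0.42,1],[0,0,0,0,0.06,0.48,1],[0,0,0,0,0.06,0.5,1],[0,0,0,0,0.06,0.5,1]]

```text
t: 45.7
tcp_pos: [0.6287, 0.0099, 0.0283]
tool_rot: [0.671, 0.741, -0.0, -0.0]
force: [-3.6, 0.5, 6.5]
finger_gap: 0.527
```

move_arm:
  plan:
    - [[0,0,0,0,0,0,0.3],[0,0,0,0,0,0,0],[0,0,0,0,0,0,0],[0,0,0,0,0,0,0],[0,0,0,0,0,-0.2,0],[0,0,0,0,0,-0.45,0],[0,0,0,0,0,-0.7,0],[0,0,0,0,0,-1.0,0]]

```text
t: 46.7
tcp_pos: [0.6293, 0.0099, 0.1293]
tool_rot: [0.671, 0.741, 0.0, 0.0]
force: [-0.2, 0.5, 0.0]
finger_gap: 0.996
```

move_arm:
  plan:
    - [[0,0,0,0,0,-0.12,0],[0,0,0,0.05,-0.03,-0.25,0],[0,0,0,0.15,-0.1,-0.38,0],[0,0,0,0.3,-0.2,-0.5,0],[0,0,0,0.5,-0.35,-0.5,0],[0,0,0,0.7,-0.5,-0.5,0],[0,0,0,0.85,-0.65,-0.5,0],[0,0,0,1.0,-0.8,-0.5,0]]

```text
t: 47.7
tcp_pos: [0.5384, 0.1025, 0.1773]
tool_rot: [0.671, 0.741, -0.0, -0.0]
force: [-0.4, -0.2, -0.4]
finger_gap: 0.999
```

move_arm:
  plan:
    - [[0,0,0,0.12,0,0,0],[0,0,0,0.25,0,0,0],[0,0,0,0.38,0,0,0],[0,0,0,0.5,0,0,0],[0,0,0,0.63,0,0,0],[0,0,0,0.76,0,0,0],[0,0,0,0.9,0,0,0],[0,0,0,1.0,0,0,0]]

```text
t: 48.7
tcp_pos: [0.5297, 0.2019, 0.1773]
tool_rot: [0.671, 0.741, -0.0, -0.0]
force: [-0.2, 0.9, 0.3]
finger_gap: 0.999
```

```bash
python3 - <<'E'
from h import *
print(status.sense()["tcp_pos"])
for n in("side","top"):
    s=snapshot(n);cv2.imwrite(f"pics/{n}8.png",s["img"][:,:,::-1]);np.savez(f"{n}8.npz",**s)
    print(n)
    for a,b in((.018,.034),(.06,.09),(.13,.15)):
        for o in blobs(s,a,b,(0.55,.72,-.35,.2),30): print(*o)
    for nm,c,r,z in(("red",(.647,-.187),.045,.062),("dark",(.637,-.087),.045,.142),("knob",(.627,.013),.035,.027),("tape",(.618,.112),.05,.03)): print(nm,disc(s,c,r,z))
s=snapshot("side");cv2.imwrite("pics/side9.png",cv2.resize(s["img"][130:290,260:480,::-1],None,fx=3.5,fy=3.5,interpolation=cv2.INTER_CUBIC))
E
```

```text
[0.52970203 0.20193688 0.17731018]
side
[293. 219.] 406 [0.6175 0.1156 0.096 ] 0.0291 [136. 113.  87.]
[328. 227.] 125 [0.6262 0.0138 0.0528] 0.0247 [71. 65. 58.]
[361. 236.] 87 [ 0.6348 -0.0871  0.0598] 0.0259 [133. 129. 122.]
[396. 244.] 93 [ 0.6429 -0.1851  0.0587] 0.0264 [127. 124. 118.]
[431. 251.] 96 [ 0.6497 -0.2842  0.0584] 0.0257 [118. 115. 109.]
[362. 223.] 217 [ 0.6367 -0.0852  0.0671] 0.074 [125. 121. 116.]
[398. 228.] 265 [ 0.6468 -0.185   0.069 ] 0.0627 [123.  70.  66.]
[437. 226.] 189 [ 0.6667 -0.2827  0.0618] 0.0769 [123. 120. 116.]
[434. 238.] 198 [ 0.6484 -0.2854  0.0638] 0.0757 [118. 115. 110.]
[364. 200.] 372 [ 0.6387 -0.0851  0.0737] 0.1418 [71. 68. 67.]
red (array([ 0.6445, -0.1889]), 281)
dark (array([ 0.6337, -0.0896]), 284)
knob (array([0.6217, 0.0063]), 57)
tape (array([0.6152, 0.1112]), 255)
top
[280. 196.] 520 [0.6175 0.111  0.0914] 0.029 [159. 129.  88.]
[319. 201.] 195 [0.6252 0.0081 0.048 ] 0.0245 [63. 59. 55.]
[437. 202.] 58 [ 0.6718 -0.2902  0.0436] 0.0269 [118. 118. 111.]
[355. 211.] 53 [ 0.6268 -0.0883  0.0556] 0.0253 [134. 131. 122.]
[392. 214.] 60 [ 0.6385 -0.1857  0.0567] 0.0268 [127. 125. 116.]
[430. 218.] 54 [ 0.6409 -0.2865  0.0536] 0.027 [114. 112. 105.]
[438. 200.] 311 [ 0.6536 -0.2895  0.0724] 0.0755 [118. 116. 109.]
[356. 201.] 175 [ 0.6353 -0.0874  0.0686] 0.074 [132. 129. 120.]
[396. 199.] 379 [ 0.6458 -0.1868  0.069 ] 0.0634 [143.  68.  63.]
[358. 181.] 568 [ 0.6373 -0.0882  0.0712] 0.1419 [71. 69. 68.]
red (array([ 0.6436, -0.1892]), 324)
dark (array([ 0.6347, -0.0909]), 424)
knob (array([0.624 , 0.0059]), 84)
tape (array([0.6143, 0.1074]), 322)
```

View pics/side9.png

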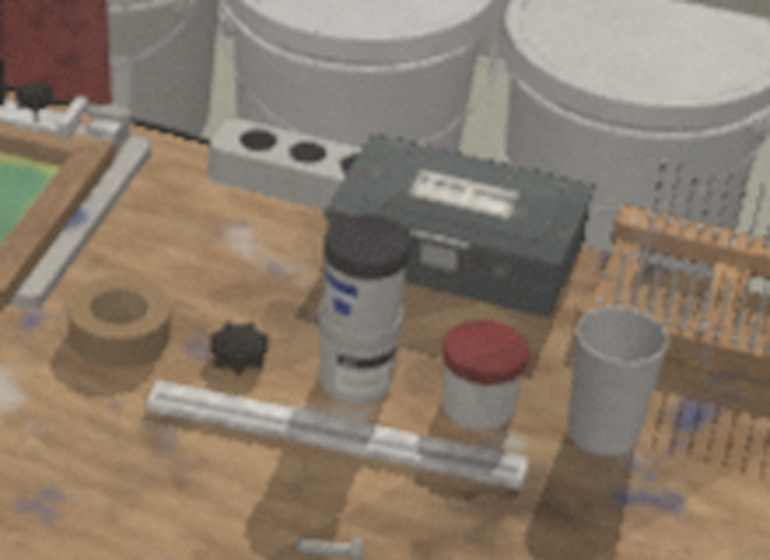

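View pics/top8.png

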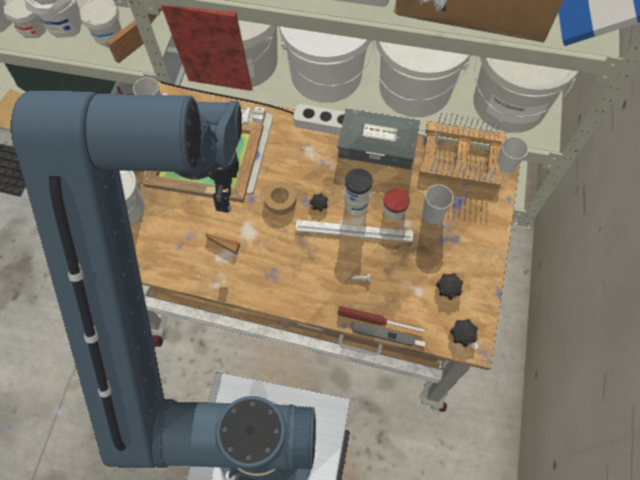

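The final pictures show the row straight and even: cup, red jar, stack, knob flat at (319,202), tape. The wedge (222,243) and bolt (360,278) are untouched, and the arm is clear. Handing in.

```bash
python3 -c "
from station import manip
print(manip.sign_off())"
```

```text
the job is handed in; nothing more can be done
None
```

The make-ready row is set out and handed in at about 49 s, with the arm clear of everything. From the cup at the right end it runs red-lidded jar, grey jar with the dark jar on top, star knob lying flat, then the tape roll.

- **Red jar:** I first set it down about 4–5 mm off its place, then lifted it slightly and corrected it. It now reads within about 2 mm.
- **Stack:** the dark jar's lid and the grey jar agree to about 2 mm, and the stack sits at the middle of the row.
- **Knob:** it lies flat, about 2–4 mm from the midpoint between stack and tape. I left it there.
- **Cup, tape, wedge and bolt:** none was touched. In the final pictures the cup and tape read as at the start, within measuring noise, and the wedge and bolt look unmoved by eye.

The cameras and the arm disagree by about 3 mm on absolute position. I therefore judged the spacing from relative positions in the camera images. Two ways of finding the round tops differed by up to about 5 mm in absolute position but agreed on the spacing.

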